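# Set the load dial of the alternator test set

### The job

On the test set, flip the yellow over-centre latch open and, once it is open, lift the grey lid it held right over until it stays open by itself. Then turn the red dial knob until the number 5 stands squarely in the little window, let go, and leave the lid and latch open. Leave the other things on the bench where they are.

Things in the scene. Friction and masses are not known exactly. Their poses are not given: they have to be found in the camera images.
- case: Blue case fixed to the bench, 200 x 200 x 60 mm high, aluminium panel on top; origin at the centre of its underside, z up. Latch and lid handle are on its +y side, the lid's hinge on its -y side, the dial's axis at x = -15, y = 0, the window on the dial's +x side. Two terminal posts (18 mm diameter and height) stand on the panel at x = 78, y = 70 and -70.
- latch (a joint): Yellow-tipped latch lever on the case's +y side, rad: 0 = shut (lever upright, its steel claw over a lug of the lid, so that the lid cannot rise), 1.6 = fully open (lever lying outwards, towards the case's +y). Over-centre spring: it pulls shut below about 0.55 and springs open by itself beyond; moving it takes about 5 N at the tab.
- latch_tab (a point): Middle of the latch's yellow tab, 36 mm wide (case x), 10 mm thick (case y), from 25 mm below to 22 mm above this point. When shut: 115 mm above the bench, at x = 50, y = 146 of the case; between tab and lid a 41 mm gap, open from above, to put fingers in (down to 30 mm below this point); the lid's top is 11 mm below this point. Axes: the lever's, parallel to the case's when shut.
- latch_pivot (a point): The latch lever's pivot, axis along the case's x; the tab point lies 70 mm above and 22 mm outwards (case +y) of it when shut.
- lid (a joint): Grey steel lid, a cap 200 x 200 x 42 mm of about 0.45 kg hinged at the case's -y edge, rad: 0 = shut, 1.85 = open against its stop, leaning back past upright towards the case's -y. Below about 1.2 it falls shut when let go, beyond about 1.3 it falls open and stays. Shut, its top is 104 mm above the bench.
- lid_handle (a point): Middle of the lid's orange round handle bar, 12 mm diameter, 90 mm long along the case's x, held by a 10 mm thick bracket at each end (74 mm free between them), 36 mm clear of the lid's edge, at the same height as the lid. When shut it is 82 mm above the bench, at x = -45, y = +142 of the case. Axes are the lid's (x along the bar and the hinge).
- lid_hinge (a point): Middle of the lid's hinge line (along the case's x), 62 mm above the bench; the handle point is 242 mm from it towards +y and 20 mm higher when shut.
- drum (a joint): The white number drum under the panel, rad: 0 = numeral 0 in the middle of the window, and each further numeral 0.628 rad (36 degrees) on, up to 9 at 5.65; 5 is at 3.142. End stops at 0 and 5.65. It grows when turned clockwise seen from above. Stiff (about 0.11 N m) and stays where it is left.
- knob (a joint): Play between knob and drum, rad, from -0.25 to +0.25 (clockwise positive): the knob turns loosely within this play and only then takes the drum along (clockwise at +0.25, counter-clockwise at -0.25). Knob yaw relative to the case, clockwise, is drum + knob.
- knob_grip (a point): Centre of the red bar grip of the dial knob, on the dial's vertical axis, 81 mm above the bench; bar 62 mm long (along this point's x), 14 mm wide (along its y), from 15 mm below to 14 mm above this point, on a black disc of 62 mm diameter. The panel is 21 mm below this point. Hidden under the lid until that is opened.
- window (a point): Centre of the window in the panel, 30 mm (along the case's x) by 26 mm, 55 mm from the dial's axis on the case's +x side, grey frame with a red index mark on either side; black numerals 20 mm tall on white, upright as seen from the robot's side.
- stator: Bystander: alternator stator, dark steel drum 128 mm diameter, 60 mm tall (95 with its stud), standing; origin at the centre of its underside.
- starter: Bystander: starter motor lying on its side, 173 mm long, 80 mm tall; origin on the bench under its middle.
- spray: Bystander: orange spray can with a pale top, 62 mm diameter, 190 mm tall; origin at the centre of its underside.
- carton: Bystander: white and red parts carton, 110 x 140 x 90 mm; origin at the centre of its underside.

How it is judged:
On the way, in this order (a step that is already met when the one before it is completed fails the run):
1. the latch is flipped open while the lid is still down (value of joint latch above 1.2 rad and value of joint lid below 0.2 rad), for 0.2 s.
2. the lid is lifted over to stand open (value of joint lid above 1.6 rad), for 0.2 s.
At the end, for the whole second after the job is handed in: The numeral 5 stands in the window, the drum within 0.13 rad (7 mm in the window) of its centre and at rest, with the lid open beyond 1.6 rad and the latch open beyond 1.2 rad (value of joint drum between 3.012 and 3.272 rad and velocity of joint drum between -0.05 and 0.05 rad/s and value of joint lid above 1.6 rad and value of joint latch above 1.2 rad); the robot touches nothing.
It fails at once if a bystander (stator, starter, spray can or carton) is moved by more than 30 mm (distance of any of stator, starter, spray, carton from where it was at the start of the episode above 0.03 m).
It also fails if it takes over 72 s, if anything falls off the work surface, if the arm or the gripper's body presses on something with over 40 N, if the wrist force passes 120 N, or if a joint passes its speed limit or range.

### The arm

A 6-joint arm with a two-finger parallel gripper is mounted at the origin on the work surface. World frame = base frame: x ahead of the robot, y to its left, z up, the work surface at z = 0. Lengths are in m, angles in rad, forces in N, time in s.
With the tool pointing down it reaches from about 0.35 to 0.8 m from the base axis. Payload 7.3 kg.
Tool frame: the origin (TCP) lies at the very end of the fingers, on their centre line; the grasp point (between the pads) lies 19 mm behind it (arm.grip_depth is the distance from the TCP to the grasp point, in m); x points along the fingers, y is the direction in which the jaws open and shut, and the axes are right-handed (so a half turn about x gives the same grasp; the last joint's range is limited). The gripper opens to 85 mm and grips with 20 to 120 N. Pads are 22 mm wide; open, the fingers measure 114 mm over their backs; the gripper's body (76 mm by 85 mm) begins 54 mm behind the grasp point. The pads swing forward as they close: fully open they stand 13 mm farther back than shut.
Start: joints at [1.199, 0.342, 1.524, -0, 1.275, -0.146], TCP at [0.118, 0.512, 0.231] pointing down, gripper open.
Joint ranges: [-2.53, 2.53], [-0.77, 2.02], [0.04, 2.7], [-1, 4.14], [0.28, 2.66], [-3.11, 3.11]. Speed limits (rad/s): [2.57, 2.57, 3.14, 3.14, 3.14, 3.14].

### API

Orientations are given as a unit quaternion [w, x, y, z].
In Python, from rig import sense, vision, job, spotter, arm gives the robot as it stands. The module is installed in compiled form; this text tells all that it offers.
- The arm moves only by the tool drive_tool, never from a script. Its argument "steps" is one flat list of numbers, 6 for each row, row after row: the shift along the tool's x, y, z as a fraction of full scale, then the turn, a rotation vector about the tool's x, y, z as a fraction of full scale. A call has 1 to 8 rows; each row is the pose to reach, as a shift and turn from the pose commanded when the call began, along the tool's axes at that moment; what a row does not reach only later rows make up. Full scale, the value 1, is 1000 mm for a shift and pi/2 rad for a turn. A row lasts 1/10 s, in which the tool goes at most 50 mm and 8.59 degrees, less where a joint would pass 70% of its speed; a pose out of reach is approached as far as the arm can. A call with a number of a shift or a turn outside -1 to 1 is refused whole. A call with a gripper value outside its range is refused whole. "jaw" is the opening, from 0 (shut) to 1 (fully open), set as the call begins (left out, the last holds). The fingers move at their own pace and stop on an object; "grip_force" is the grip in N (left out, the last holds). Time passes only in rows, so rows that repeat a pose let the fingers close. It gives the time, the measured TCP pose, the force and the opening at its end, in the units of the state.
- sense(): the state, without advancing time (a new reading comes with each control period).
- vision.capture(name): name is "scene" or "top" or "wrist"; returns a dict with "image" (384x512x3 uint8, blue, green, red), "range_z" (384x512 float32, m along the optical axis (not along the pixel's ray), 0 where there is no reading), "vfov" (degrees; the focal length in pixels is half the picture's height over the tangent of half this angle, whatever the lens; pixels are square), "cx", "cy" (the principal point, pixels), "R" (3x3) and "t" (3): a world point X has camera coordinates R X + t. Camera axes: x right, y down, z forward; pixel columns grow to the right and rows downward; lengths in m; the calibration is good to about 2 mm. A picture is of the moment at which its call begins.
- job.finish_job(): hands the job in, once; it reports no verdict.
Trained networks look in a picture, given as the dict that the camera call returned (one of the last four; its "shot" number tells which), for a name from the list of things; names that differ only in an ending like _2 or _b are one class to them, and where a whole thing is asked for, a point or a joint stands for the part that bears it (a point fixed in the world has none). Each returns a list of dicts, best first, with "confidence" (0 to 1); they miss things now and then, are a little off and sometimes report something else, mostly with a low value. They report only what shows in the picture. A call takes as long as a camera call.
- spotter.recognise(picture, query): "box" ([left, top, right, bottom] in pixels, round what is visible of it).
- spotter.masks_of(picture, query): "mask" (384x512 bool, what is visible of it) and "box" ([left, top, right, bottom] in pixels, round what is visible of it).
- spotter.pinpoint(picture, query): "pixel" ([row, column] in pixels: a listed point, or the origin of a listed thing).
The state is a dict: "time_s": time; "joint_positions": joint angles; "qvel": joint speeds; "effort": joint torques, N m; "tcp_pos": TCP position; "orientation": TCP orientation; "force": force on the tool from outside, world axes, zero at the start; "wrist_torque": the same for the moment, N m; "finger_gap": finger opening in m.
Only numpy, scipy, OpenCV 4.12 (cv2) and the standard library are available. Lean on these libraries where they do the work, as an engineer would, in place of code of your own. Each camera call takes 0.05 s, during which the arm holds its last target. There are 200 camera calls.

## Working session

There is one attempt and no reset: what is moved stays moved. The work goes in short steps, Python scripts to look and compute and a tool call to move; the robot and the scene stay as the last step left them, time stands still between calls to the robot, and variables do not carry over. Pictures are saved under pics/ and viewed, about 8 in all and at most 12, crops included, and the job is handed in when it is done.

Besides the shell and the picture viewer there is one more tool, called as name(argument=value, ...) on one line, values as JSON. drive_tool: Moves the arm, as the interface text tells. Its arguments: {"type":"object","properties":{"steps":{"type":"array","items":{"type":"number","minimum":-1,"maximum":1}},"jaw":{"type":"number"},"grip_force":{"type":"number"}},"required":["steps"]}

```bash
mkdir -p pics; cat > h.py <<'E'
import numpy as np, cv2
from scipy.spatial.transform import Rotation as Ro
from rig import sense, vision, job, spotter, arm
np.set_printoptions(precision=4,suppress=True)
def ray(c,px):
    f=192/np.tan(np.radians(c['vfov'])/2)
    d=np.array([(px[1]-c['cx'])/f,(px[0]-c['cy'])/f,1.])
    R=np.array(c['R']);t=np.array(c['t'])
    return -R.T@t, R.T@d
def at(c,px,z=None):
    o,d=ray(c,px)
    if z is not None: return o+d*(z-o[2])/d[2]
    r=c['range_z'][int(round(px[0])),int(round(px[1]))]
    return o+d*r
def proj(c,X):
    f=192/np.tan(np.radians(c['vfov'])/2)
    p=np.array(c['R'])@X+np.array(c['t'])
    return np.array([c['cy']+f*p[1]/p[2],c['cx']+f*p[0]/p[2]])
def tri(obs):
    A=0;b=0
    for c,px in obs:
        o,d=ray(c,px);d=d/np.linalg.norm(d);P=np.eye(3)-np.outer(d,d);A=A+P;b=b+P@o
    return np.linalg.solve(A,b)
def tool():
    s=sense();q=s['orientation'];return np.array(s['tcp_pos']),Ro.from_quat([q[1],q[2],q[3],q[0]])
def mat(x,y):
    x=np.array(x,float);x/=np.linalg.norm(x);y=np.array(y,float);y-=x*(x@y);y/=np.linalg.norm(y)
    return Ro.from_matrix(np.c_[x,y,np.cross(x,y)])
def rel(p,R,frm=None):
    """row (fractions) from pose frm (default measured) to p,R"""
    p0,R0=frm or tool()
    return np.r_[R0.inv().apply(np.array(p)-p0), (R0.inv()*R).as_rotvec()/(np.pi/2)]
E
cat > a.py <<'E'
from h import *
C={n:vision.capture(n) for n in('scene','top')}
cv2.imwrite('pics/a.png',np.hstack([C[n]['image'] for n in C])[:, :])
im=np.hstack([C[n]['image'] for n in C]);cv2.imwrite('pics/a.png',cv2.resize(im,(800,300),interpolation=cv2.INTER_AREA))
for q in['latch_tab','lid_handle','latch_pivot','lid_hinge','case','stator','starter','spray','carton']:
    obs=[]
    for n in C:
        r=spotter.pinpoint(C[n],q)
        if r: print(q,n,np.array(r[0]['pixel']),round(r[0]['confidence'],2),at(C[n],r[0]['pixel'])); obs.append((C[n],r[0]['pixel']))
    if len(obs)==2: print('   tri',tri(obs))
for n in C: print(n,-np.array(C[n]['R']).T@C[n]['t'])
print(tool()[0],tool()[1].as_matrix(),sense()['finger_gap'],arm.grip_depth, [x for x in dir(arm) if x[0]!='_'])
E
python3 a.py
```

```text
latch_tab scene [212.7 263.2] 0.57 [0.6082 0.0808 0.1135]
latch_tab top [180.1 238.6] 0.52 [0.6016 0.0677 0.0912]
   tri [0.5994 0.0678 0.1005]
lid_handle scene [208.  286.6] 0.62 [0.5179 0.0713 0.0811]
lid_handle top [202.9 239.8] 0.92 [0.5151 0.0648 0.083 ]
   tri [0.5148 0.066  0.0763]
latch_pivot scene [227.8 255.5] 0.74 [0.617  0.0597 0.0483]
latch_pivot top [181. 245.] 0.43 [0.604  0.0448 0.0485]
   tri [0.6065 0.0453 0.032 ]
lid_hinge scene [181.7 224.1] 0.94 [ 0.6139 -0.1075  0.1057]
case scene [207.4 244.8] 0.72 [0.6296 0.0256 0.1042]
case top [192.  270.4] 0.82 [ 0.5518 -0.0519  0.1047]
   tri [ 0.5666 -0.0581  0.0174]
stator scene [345.  397.5] 0.72 [0.5902 0.513  0.0595]
stator top [199.4 132.4] 0.84 [0.5362 0.4713 0.0901]
   tri [ 0.5469  0.4996 -0.0016]
starter scene [135.6 230.8] 0.71 [ 0.3979 -0.4137  0.0579]
starter top [244.9 380.3] 0.92 [ 0.3453 -0.4667  0.0628]
   tri [ 0.3481 -0.4858  0.0097]
spray scene [325.6 288.3] 0.95 [0.7395 0.3509 0.0547]
spray top [180.1 236.2] 0.66 [0.5958 0.0746 0.1302]
   tri [ 0.6185  0.1445 -0.2814]
carton scene [162.1 173.9] 0.76 [ 0.6579 -0.3707  0.0518]
carton top [172.9 365.7] 0.66 [ 0.6195 -0.418   0.0899]
   tri [ 0.632  -0.4403  0.0064]
scene [1.067  0.6757 0.747 ]
top [ 0.3745 -0.0068  1.5841]
[0.1175 0.5117 0.2313] [[ 0.      0.2239  0.9746]
 [ 0.0001  0.9746 -0.2239]
 [-1.      0.0001  0.    ]] 0.08562267890375524 0.0187 ['IKError', 'grip_depth']
```

View pics/a.png

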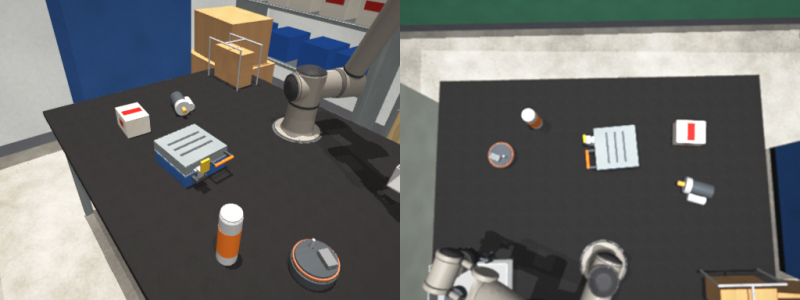

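```bash
cat > b.py <<'E'
from h import *
c=vision.capture('top');s=vision.capture('scene')
# lid top: points at z~0.104 
def cloud(c):
    v,u=np.mgrid[0:384,0:512];f=192/np.tan(np.radians(c['vfov'])/2);r=c['range_z']
    P=np.stack([(u-c['cx'])/f*r,(v-c['cy'])/f*r,r],-1)-np.array(c['t'])
    return P@np.array(c['R'])
P=cloud(c)
m=(abs(P[...,2]-.104)<.006)&(abs(P[...,0]-.57)<.2)&(abs(P[...,1]+.05)<.2)&(c['range_z']>0)
n,l,st,ce=cv2.connectedComponentsWithStats(m.astype(np.uint8)); k=1+np.argmax(st[1:,4]); 
r=cv2.minAreaRect(P[l==k][:,:2].astype(np.float32)*1000);print('lid top',r,cv2.boxPoints(r))
for n,cc in(('t',c),('s',s)):
    hsv=cv2.cvtColor(cc['image'],cv2.COLOR_BGR2HSV);Q=cloud(cc)
    for nm,lo,hi in(('yellow',22,34),('orange',8,17)):
        mk=cv2.inRange(hsv,(lo,120,100),(hi,255,255));N,L,S,Ce=cv2.connectedComponentsWithStats(mk)
        for i in range(1,N):
            if S[i,4]>15: 
                q=Q[L==i]; print(n,nm,S[i],'min',np.percentile(q,5,axis=0),'max',np.percentile(q,95,axis=0))
E
python3 b.py
```

```text
lid top ((568.26904296875, -75.12744903564453), (200.80499267578125, 199.83377075195312), 3.9545693397521973) [[ 461.2148   17.6272]
 [ 474.9964 -181.7307]
 [ 675.3233 -167.8821]
 [ 661.5417   31.4758]]
t yellow [233 172   5  12  41] min [ 0.5942  0.0745 -0.007 ] max [0.646  0.0945 0.1399]
t yellow [356 233   9   5  30] min [ 0.3804 -0.4061  0.0446] max [ 0.3924 -0.3806  0.0555]
t orange [164 148  17  15 109] min [0.6839 0.2982 0.0475] max [0.719  0.3446 0.1324]
t orange [131 188  14  26  54] min [0.4911 0.4382 0.0436] max [0.5778 0.4813 0.0593]
t orange [237 191   7  26  99] min [ 0.4722  0.0567 -0.0041] max [0.5578 0.0799 0.0903]
t orange [392 357  10  25 117] min [-0.1417 -0.5039  0.019 ] max [-0.0774 -0.5007  0.1018]
t orange [409 369  40  15 178] min [-0.1103 -0.623   0.185 ] max [-0.0684 -0.5016  0.2035]
t orange [455 368  57  10 154] min [-0.3051 -1.1965 -0.4368] max [-0.0687 -0.659   0.2022]
t orange [482 380  30   4  74] min [-0.3268 -1.1951 -0.4234] max [-0.1105 -0.7397  0.2026]
s yellow [233 137   6   5  17] min [ 0.3828 -0.4114  0.0464] max [ 0.3973 -0.3833  0.0518]
s yellow [256 202  13  20 185] min [0.5935 0.0732 0.0928] max [0.6261 0.0837 0.1378]
s orange [ 248   13  104   93 3319] min [-0.7004 -1.387  -0.1426] max [-0.3454 -0.8322  0.2412]
s orange [296  46  11   6  34] min [-0.3962 -0.9089  0.1449] max [-0.3376 -0.8949  0.1692]
s orange [ 269   51   37   60 1412] min [-0.3586 -1.1356 -0.0367] max [-0.0639 -0.5382  0.1914]
s orange [ 297   52   36   61 1087] min [-0.5995 -0.8968 -0.0848] max [-0.0744 -0.4968  0.1884]
s orange [245  68  21  25 370] min [-0.335  -1.3856 -0.2219] max [-0.3182 -1.169  -0.0887]
s orange [275 198  25  16  71] min [ 0.4141 -0.0212  0.0002] max [0.5576 0.0737 0.0877]
s orange [277 291  33  40 863] min [0.7065 0.3219 0.0451] max [0.7468 0.3632 0.1346]
s orange [374 307  62  54 366] min [0.5174 0.441  0.0473] max [0.608  0.5574 0.0558]
```

The pictures show the case in front of the robot (top view, right half, about [615,147]). Its yellow latch and orange handle face +y, and the nearest tall object is the spray can (scene view, about [230,235]). From the lid rectangle, the case origin is about (0.568, -0.075) with a yaw of 3.95°. The handle and tab measurements fit this pose to within a few mm.

```bash
cat >> h.py <<'E'
YAW=np.radians(3.95);O=np.array([.5683,-.0751,0]);RC=Ro.from_euler('z',YAW)
W=lambda x,y,z:O+RC.apply(np.array([x,y,z])/1000.)
def down(ang): # tool y at angle ang (deg) in case frame, tool pointing down
    a=np.radians(ang)+YAW
    return mat([0,0,-1],[np.cos(a),np.sin(a),0])
E
python3 -c "
from h import *
print(rel(W(50,120.5,210),down(0)))
D=down(0); print(rel(W(50,120.5,97),D,(W(50,120.5,210),D)))"
```

```text
[ 0.0213 -0.3412  0.5836  0.8124 -0.     -0.    ]
[0.113 0.    0.    0.    0.    0.   ]
```

drive_tool(steps=[0.0213,-0.3412,0.5836,0.8124,0,0,0.0213,-0.3412,0.5836,0.8124,0,0,0.0213,-0.3412,0.5836,0.8124,0,0,0.0213,-0.3412,0.5836,0.8124,0,0,0.0213,-0.3412,0.5836,0.8124,0,0,0.0213,-0.3412,0.5836,0.8124,0,0,0.0213,-0.3412,0.5836,0.8124,0,0,0.0213,-0.3412,0.5836,0.8124,0,0], jaw=0, grip_force=20)

```text
time_s: 1.9
tcp_pos: [0.41, 0.2361, 0.2189]
orientation: [0.534, 0.464, 0.533, -0.464]
force: [1.0, 0.3, 0.6]
finger_gap: -0.0001
```

```bash
python3 -c "
from h import *
print(tool()[0],rel(W(50,120.5,210),down(0)))"
```

```text
[0.41   0.2361 0.2189] [ 0.0089  0.172   0.2134  0.0444 -0.0002 -0.0004]
```

drive_tool(steps=[0.0089,0.172,0.2134,0.0444,0,0,0.0089,0.172,0.2134,0.0444,0,0,0.0089,0.172,0.2134,0.0444,0,0,0.0089,0.172,0.2134,0.0444,0,0,0.0089,0.172,0.2134,0.0444,0,0,0.0089,0.172,0.2134,0.0444,0,0,0.0089,0.172,0.2134,0.0444,0,0,0.0089,0.172,0.2134,0.0444,0,0])

```text
time_s: 2.7
tcp_pos: [0.6094, 0.0514, 0.2093]
orientation: [0.518, 0.481, 0.519, -0.481]
force: [-0.2, -0.5, 0.4]
finger_gap: 0.0001
```

```bash
python3 -c "
from h import *
p,R=tool();print(p,rel(W(50,120.5,97),down(0)))
w=vision.capture('wrist');s=vision.capture('scene')
cv2.imwrite('pics/b.png',np.hstack([cv2.resize(w['image'],(400,300)),cv2.resize(s['image'][150:270,190:350],(400,300))]))
for c in(w,s):
  for q in('latch_tab','lid_handle'):
    r=spotter.pinpoint(c,q)
    if r: print(q,r[0]['pixel'],r[0]['confidence'],at(c,r[0]['pixel'],.115 if q=='latch_tab' else .082), at(c,r[0]['pixel']))
print('expected',W(50,146,115),W(-45,142,82), 'px',proj(w,W(50,146,115)),proj(w,W(-45,142,82)))
for k,z in(('tab corners',137),): print([proj(w,W(x,y,z)) for x in(32,68) for y in(141,151)])
"
```

```text
[0.6094 0.0514 0.2093] [ 0.1123  0.0004  0.0029  0.0034 -0.0004  0.0008]
latch_tab [159.8, 260.8] 0.88 [0.6089 0.0778 0.115 ] [0.6085 0.0814 0.1308]
lid_handle [159.8, 136.1] 0.69 [0.5096 0.0627 0.082 ] [0.5121 0.0646 0.0895]
latch_tab [213.5, 262.8] 0.58 [0.612  0.0842 0.115 ] [0.6077 0.0785 0.1089]
lid_handle [206.0, 285.7] 0.73 [0.515  0.0637 0.082 ] [0.5193 0.0684 0.0871]
expected [0.6081 0.074  0.115 ] [0.5136 0.0635 0.082 ] px [164.9324 259.2915] [159.2373 141.1398]
[array([180.2128, 231.9278]), array([165.3404, 231.6678]), array([180.562 , 286.8821]), array([165.6981, 287.4066])]
```

View pics/b.png

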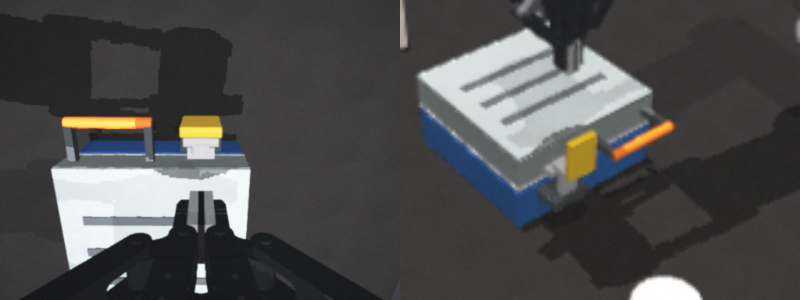

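The wrist view shows the tab at about [200,127] in the left half, and the fingers pointing at the gap between tab and lid. The gap is clear apart from the claw stem below. I'll insert the fingers, then push.

drive_tool(steps=[0.06,0,0.001,0,0,0,0.09,0,0.001,0,0,0,0.112,0,0.001,0,0,0,0.112,0,0.001,0,0,0])

```text
time_s: 3.4
tcp_pos: [0.6083, 0.0511, 0.0954]
orientation: [0.517, 0.48, 0.52, -0.482]
force: [0.7, 0.2, 0.6]
finger_gap: -0.0001
```

drive_tool(steps=[0,0,-0.01,0,0,0,0,0,-0.02,0,0,0,0,0,-0.03,0,0,0,0,0,-0.04,0,0,0,0,0,-0.05,0,0,0,0,0,-0.06,0,0,0,0,0,-0.065,0,0,0,0,0,-0.065,0,0,0])

```text
time_s: 4.2
tcp_pos: [0.6048, 0.1165, 0.098]
orientation: [0.519, 0.481, 0.519, -0.48]
force: [0.8, -0.1, -0.4]
finger_gap: 0.0
```

```bash
python3 -c "
from h import *
w=vision.capture('wrist');s=vision.capture('scene');print(tool()[0],sense()['force'])
cv2.imwrite('pics/c.png',np.hstack([cv2.resize(w['image'],(400,300)),cv2.resize(s['image'][150:270,190:350],(400,300))]))
for c in(w,s):
  for q in('latch_tab','lid_handle'):
    r=spotter.pinpoint(c,q)
    if r: print(q,r[0]['pixel'],r[0]['confidence'],at(c,r[0]['pixel']))
print('open tab',W(50,124+73.4*np.sin(1.905),45+73.4*np.cos(1.905)))
"
```

```text
[0.6049 0.1154 0.0978] [ 1.1309  0.1119 -0.4361]
latch_tab [190.6, 256.5] 0.59 [0.6025 0.1277 0.0279]
lid_handle [318.8, 80.7] 0.67 [0.5126 0.0678 0.0882]
latch_tab [248.2, 271.1] 0.6 [0.6144 0.1291 0.0252]
lid_handle [207.0, 286.5] 0.72 [0.517  0.0696 0.0832]
open tab [0.6049 0.1212 0.0209]
```

The latch is open: the tab is now at about z 0.027, where the open position predicts. Next I'll move above the handle with the jaws across the bar.

```bash
python3 -c "
from h import *
print(rel(W(-45,143,170),down(90)))"
```

```text
[-0.0722 -0.095   0.0434 -0.9964 -0.     -0.    ]
```

drive_tool(steps=[-0.04,0,0,0,0,0,-0.08,0,0,0,0,0,-0.0722,-0.095,0.0434,-0.9964,0,0,-0.0722,-0.095,0.0434,-0.9964,0,0,-0.0722,-0.095,0.0434,-0.9964,0,0,-0.0722,-0.095,0.0434,-0.9964,0,0,-0.0722,-0.095,0.0434,-0.9964,0,0,-0.0722,-0.095,0.0434,-0.9964,0,0], jaw=0.47)

```text
time_s: 5.3
tcp_pos: [0.5134, 0.0644, 0.1702]
orientation: [0.677, 0.206, 0.676, -0.206]
force: [0.1, -0.9, -1.0]
finger_gap: 0.0401
```

```bash
python3 -c "
from h import *
print(rel(W(-45,143,170),down(90)))"
```

```text
[ 0.0002  0.0001  0.0001 -0.4196  0.0003 -0.0001]
```

drive_tool(steps=[0,0,0,-0.4196,0,0,0,0,0,-0.4196,0,0,0,0,0,-0.4196,0,0,0,0,0,-0.4196,0,0,0,0,0,-0.4196,0,0,0,0,0,-0.4196,0,0])

```text
time_s: 5.9
tcp_pos: [0.5135, 0.0646, 0.1701]
orientation: [0.707, -0.022, 0.707, 0.022]
force: [-0.3, -0.2, -0.2]
finger_gap: 0.04
```

```bash
python3 -c "
from h import *
w=vision.capture('wrist');print(sense()['joint_positions'],sense()['finger_gap'])
f=192/np.tan(np.radians(w['vfov'])/2);r=w['range_z'];v,u=np.mgrid[0:384,0:512]
P=(np.stack([(u-w['cx'])/f*r,(v-w['cy'])/f*r,r],-1)-np.array(w['t']))@np.array(w['R'])
h=cv2.inRange(cv2.cvtColor(w['image'],cv2.COLOR_BGR2HSV),(5,120,90),(19,255,255))>0
C=RC.inv().apply(P[h]-O)*1000;print(h.sum(),np.percentile(C,[5,25,50,75,95],axis=0))
print(spotter.pinpoint(w,'lid_handle')[:1],proj(w,W(-45,142,82)))
print(rel(W(-45,143,62),down(90)))
cv2.imwrite('pics/d.png',w['image'])
"
```

```text
[-0.0231  0.3869  1.6375  0.0001  1.1171 -1.6554] 0.04044795594648435
2206 [[-87.8305 139.1205  41.1599]
 [-69.5959 142.1024  85.1334]
 [-47.243  145.4685  87.5798]
 [-23.1467 149.0371  88.5763]
 [145.0731 385.17    89.4484]]
[{'pixel': [200.3, 256.6], 'confidence': 0.85}] [199.9513 256.1149]
[ 0.108  -0.0002  0.0001 -0.0049  0.     -0.0001]
```

View pics/d.png

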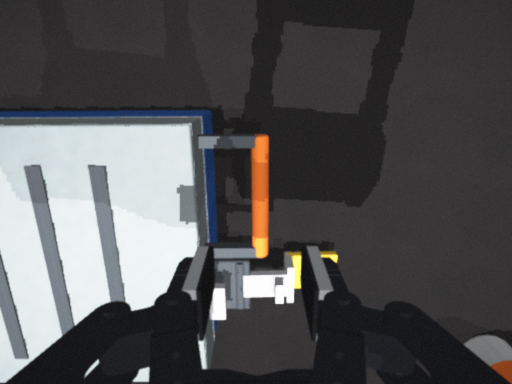

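The wrist view shows the bar (col about 260, rows 135-255) centred between the fingers, with the latch tab lying open at about [310,265]. I'll descend and grip.

drive_tool(steps=[0.045,-0.001,0,0,0,0,0.085,-0.001,0,0,0,0,0.108,-0.001,0,0,0,0,0.108,-0.001,0,0,0,0])

```text
time_s: 6.4
tcp_pos: [0.513, 0.064, 0.0617]
orientation: [0.706, -0.022, 0.707, 0.022]
force: [0.1, 1.8, 1.9]
finger_gap: 0.0398
```

drive_tool(steps=[0,0,0,0,0,0,0,0,0,0,0,0,0,0,0,0,0,0,0,0,0,0,0,0,0,0,0,0,0,0], jaw=0, grip_force=25)

```text
time_s: 6.9
tcp_pos: [0.5134, 0.0663, 0.0622]
orientation: [0.707, -0.021, 0.707, 0.023]
force: [-0.9, 12.7, 1.4]
finger_gap: 0.0111
```

```bash
python3 -c "
from h import *
p,R=tool();print(RC.inv().apply(p-O)*1000,sense()['finger_gap'],sense()['force'])
# arc: handle pos at lid angle; commands in tool axes: x down, y=case y, z = case x
h=lambda t:np.array([242*np.cos(t)-20*np.sin(t),242*np.sin(t)+20*np.cos(t)])
for t in np.arange(.07,1.8,.07):
  d=h(t)-h(0);print(round(t,2),(np.array([-d[1],d[0]])/1000).round(3))
"
```

```text
[-44.987  144.7945  62.1568] 0.011053446970926705 [-0.8886 12.6716  1.4451]
0.07 [-0.017 -0.002]
0.14 [-0.034 -0.005]
0.21 [-0.05  -0.009]
0.28 [-0.066 -0.015]
0.35 [-0.082 -0.022]
0.42 [-0.097 -0.029]
0.49 [-0.112 -0.038]
0.56 [-0.125 -0.048]
0.63 [-0.139 -0.058]
0.7 [-0.151 -0.07 ]
0.77 [-0.163 -0.082]
0.84 [-0.174 -0.095]
0.91 [-0.183 -0.109]
0.98 [-0.192 -0.124]
1.05 [-0.2   -0.139]
1.12 [-0.207 -0.155]
1.19 [-0.212 -0.171]
1.26 [-0.217 -0.187]
1.33 [-0.22  -0.204]
1.4 [-0.222 -0.221]
1.47 [-0.223 -0.238]
1.54 [-0.223 -0.255]
1.61 [-0.221 -0.271]
1.68 [-0.218 -0.288]
1.75 [-0.215 -0.305]
```

drive_tool(steps=[-0.017,0.001,0,0,0,0,-0.034,-0.002,0,0,0,0,-0.05,-0.006,0,0,0,0,-0.066,-0.012,0,0,0,0,-0.082,-0.019,0,0,0,0,-0.097,-0.026,0,0,0,0,-0.112,-0.035,0,0,0,0,-0.125,-0.045,0,0,0,0])

```text
time_s: 7.7
tcp_pos: [0.5166, 0.0204, 0.1881]
orientation: [0.707, -0.021, 0.706, 0.023]
force: [-0.1, 10.0, 4.5]
finger_gap: 0.0109
```

```bash
python3 -c "
from h import *
p,R=tool();s=sense();print(RC.inv().apply(p-O)*1000,s['finger_gap'],s['force'],s['joint_positions'])"
```

```text
[-44.9904  98.8168 188.0908] 0.010906144956438804 [-0.0755 10.022   4.4989] [-0.1111  0.3663  1.6144  0.004   1.1601 -1.7462]
```

drive_tool(steps=[-0.014,-0.008,0,0,0,0,-0.026,-0.02,0,0,0,0,-0.038,-0.032,0,0,0,0,-0.049,-0.045,0,0,0,0,-0.058,-0.059,0,0,0,0,-0.067,-0.074,0,0,0,0,-0.075,-0.089,0,0,0,0,-0.082,-0.105,0,0,0,0])

```text
time_s: 8.5
tcp_pos: [0.524, -0.0859, 0.2706]
orientation: [0.708, -0.022, 0.705, 0.023]
force: [4.7, 0.3, -1.4]
finger_gap: 0.0106
```

drive_tool(steps=[-0.005,-0.016,0,0,0,0,-0.01,-0.032,0,0,0,0,-0.013,-0.049,0,0,0,0,-0.015,-0.066,0,0,0,0,-0.016,-0.083,0,0,0,0,-0.016,-0.1,0,0,0,0,-0.014,-0.116,0,0,0,0,-0.011,-0.133,0,0,0,0])

```text
time_s: 9.3
tcp_pos: [0.5329, -0.2203, 0.2811]
orientation: [0.708, -0.023, 0.705, 0.022]
force: [7.3, 0.6, 3.3]
finger_gap: 0.011
```

```bash
python3 -c "
from h import *
p,R=tool();s=sense();c=RC.inv().apply(p-O)*1000;print(c,s['finger_gap'],s['force'],s['joint_positions'],'lid',np.arctan2(c[2]+18.7-62,c[1]+100)-.0825)"
```

```text
[ -45.314  -142.3982  281.0767] 0.010961090070877285 [7.2616 0.5897 3.2723] [-0.5253  0.4045  1.2919  0.0007  1.4404 -2.1592] lid 1.6647526817862377
```

drive_tool(steps=[0.003,-0.017,0,0,0,0,0.006,-0.03,0,0,0,0,0.006,-0.03,0,0,0,0])

```text
time_s: 9.6
tcp_pos: [0.5346, -0.2509, 0.2731]
orientation: [0.708, -0.022, 0.706, 0.021]
force: [9.0, 0.5, -0.5]
finger_gap: 0.0108
```

drive_tool(steps=[0,0,0,0,0,0,0,0,0,0,0,0,0,0,0,0,0,0,0,0,0,0,0,0,-0.04,0,0,0,0,0,-0.08,0,0,0,0,0,-0.1,0,0,0,0,0], jaw=0.5)

```text
time_s: 10.3
tcp_pos: [0.5337, -0.2486, 0.3779]
orientation: [0.708, -0.024, 0.705, 0.022]
force: [-0.4, 0.1, 1.1]
finger_gap: 0.043
```

```bash
cat > e.py <<'E'
from h import *
s=vision.capture('scene');t=vision.capture('top');print(tool()[0],sense()['force'])
cv2.imwrite('pics/e.png',np.hstack([cv2.resize(s['image'][110:270,160:360],(400,320)),cv2.resize(t['image'][130:250,200:350],(400,320),interpolation=cv2.INTER_CUBIC)]))
for c in(s,t):
  for q in('lid_handle','knob_grip','window','latch_tab'):
    r=spotter.pinpoint(c,q)
    if r: print(q,r[0]['pixel'],r[0]['confidence'],RC.inv().apply(at(c,r[0]['pixel'])-O)*1000)
E
python3 e.py
```

```text
[ 0.5341 -0.2489  0.3778] [-0.1473 -0.7352 -0.2673]
lid_handle [99.2, 219.4] 0.62 [ -49.0176 -177.914   293.1346]
knob_grip [188.2, 246.2] 0.6 [-8.3431  5.2784 81.706 ]
window [198.4, 230.7] 0.89 [ 37.7426 -12.0215  54.3368]
latch_tab [244.5, 272.8] 0.92 [ 46.5171 192.2717  24.2097]
lid_handle [188.6, 337.7] 0.64 [ -69.6519 -144.0914  510.0391]
knob_grip [192.4, 277.8] 0.74 [-16.9941  -4.2548  88.4327]
window [179.4, 274.8] 0.97 [39.4743  0.3732 50.0976]
latch_tab [185.8, 226.1] 0.66 [ 34.7967 193.9891  26.2107]
```

View pics/e.png

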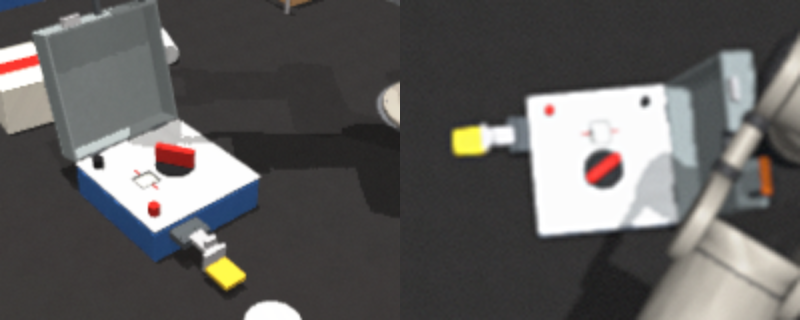

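The lid stands open at about 1.81 rad (handle at z 293 mm, y -178) and the latch lies open. The knob bar, at about [605,168] in the right half, runs at roughly -56° in the case frame. I'll hover over the window with the jaws across that bar and read the numeral.

```bash
python3 -c "
from h import *
print(rel(W(40,0,378),down(34)),rel(W(40,0,190),down(34)))"
```

```text
[-0.0049  0.171   0.086   0.6188 -0.0012 -0.0002] [ 0.1831  0.1707  0.0863  0.6188 -0.0012 -0.0002]
```

drive_tool(steps=[-0.005,0.171,0.086,0.6188,0,0,-0.005,0.171,0.086,0.6188,0,0,-0.005,0.171,0.086,0.6188,0,0,-0.005,0.171,0.086,0.6188,0,0,0.183,0.171,0.086,0.6188,0,0,0.183,0.171,0.086,0.6188,0,0,0.183,0.171,0.086,0.6188,0,0,0.183,0.171,0.086,0.6188,0,0])

```text
time_s: 11.6
tcp_pos: [0.607, -0.0717, 0.1874]
orientation: [0.634, 0.311, 0.636, -0.311]
force: [0.1, 0.6, -0.2]
finger_gap: 0.0427
```

```bash
cat > f.py <<'E'
from h import *
w=vision.capture('wrist');st=sense();p,R=tool();print(RC.inv().apply(p-O)*1000,st['joint_positions'],st['force'])
f=192/np.tan(np.radians(w['vfov'])/2);r=w['range_z'];v,u=np.mgrid[0:384,0:512]
hsv=cv2.cvtColor(w['image'],cv2.COLOR_BGR2HSV)
m=((hsv[...,0]<8)|(hsv[...,0]>172))&(hsv[...,1]>130)&(hsv[...,2]>60)
def pl(z): # case coords at plane z
    d=np.stack([(u-w['cx'])/f,(v-w['cy'])/f,np.ones_like(u,float)],-1)@np.array(w['R']);o=-np.array(w['R']).T@w['t']
    P=o+d*((z-o[2])/d[...,2])[...,None];return RC.inv().apply((P-O).reshape(-1,3)).reshape(384,512,3)*1000
N,L,S,C=cv2.connectedComponentsWithStats(m.astype(np.uint8))
k=1+np.argmax(S[1:,4]);P=pl(.095)[L==k][:,:2].astype(np.float32)
rc=cv2.minAreaRect(P);b=cv2.boxPoints(rc);e=[b[1]-b[0],b[2]-b[1]];e=max(e,key=np.linalg.norm);print('knob',rc,'bar angle',np.degrees(np.arctan2(e[1],e[0])))
# rectified window, up=+case x, right=-case y
X,Y=np.meshgrid(np.linspace(25,-25,300),np.linspace(65,15,300)) # X->case y, Y->case x
pts=np.array([proj(w,W(yy,xx,60)) for yy,xx in zip(Y.ravel(),X.ravel())]).reshape(300,300,2).astype(np.float32)
win=cv2.remap(w['image'],pts[...,1],pts[...,0],cv2.INTER_CUBIC)
import sys
cv2.imwrite(f'pics/{sys.argv[1]}.png',np.hstack([cv2.resize(w['image'],(400,300)),win]))
print(rel(W(-15,0,62),down(34)))
E
python3 f.py f
```

```text
[ 36.129    1.5404 181.168 ] [-0.2431  0.5428  1.3428  0.0001  1.2702 -0.9052] [-2.5661  1.434  -5.5205]
knob ((-16.15618324279785, 4.499004364013672), (16.55376434326172, 61.36674118041992), 33.71370315551758) bar angle -56.286297
[ 0.1198 -0.0422 -0.026  -0.0002 -0.0071  0.0055]
```

View pics/f.png

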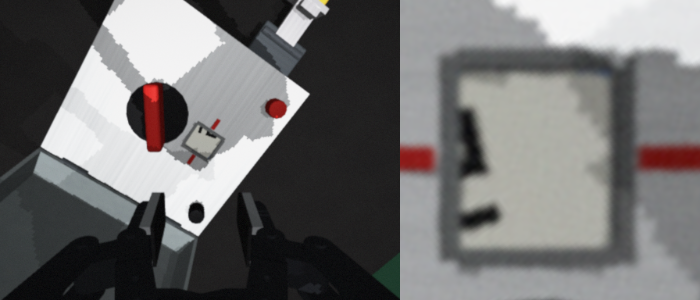

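The bar angle is -56°. The window shows the right half of a "2" at its left edge (about [480,160]), so the drum is at about 0.93 rad and 5 needs roughly 138° more clockwise. The arm reading looked unsettled, so I'll check it before descending.

drive_tool(steps=[0,0,0,0,0,0,0,0,0,0,0,0])

```text
time_s: 11.85
tcp_pos: [0.6096, -0.0728, 0.1932]
orientation: [0.637, 0.31, 0.634, -0.31]
force: [0.5, 0.6, 0.7]
finger_gap: 0.0431
```

```bash
python3 -c "
from h import *
p,R=tool();s=sense();print(RC.inv().apply(p-O)*1000,s['force'],s['wrist_torque'],s['joint_positions'])
print(rel(W(-15,1,130),down(33.8)),rel(W(-15,1,62),down(33.8)))
c=vision.capture('scene');f=192/np.tan(np.radians(c['vfov'])/2);r=c['range_z'];v,u=np.mgrid[0:384,0:512]
P=RC.inv().apply(((np.stack([(u-c['cx'])/f*r,(v-c['cy'])/f*r,r],-1)-np.array(c['t']))@np.array(c['R'])-O).reshape(-1,3))*1000
g=(abs(P[:,0])<110)&(P[:,1]>-200)&(P[:,1]<-60)&(P[:,2]>150)
for z in range(150,700,50):
  q=P[g&(P[:,2]>z)&(P[:,2]<z+50)]
  if len(q): print(z,len(q),np.percentile(q,[2,50,98],axis=0)[:,:2].ravel())
cv2.imwrite('pics/g.png',cv2.resize(c['image'][60:270,120:400],(800,600)))
"
```

```text
[ 41.3187  -0.5057 193.1867] [0.4981 0.5661 0.7408] [-0.0089  0.01   -0.0043] [-0.2436  0.5331  1.3251  0.0001  1.2802 -0.9062]
[ 0.063  -0.046  -0.0329  0.0024  0.0016 -0.0013] [ 0.131  -0.0461 -0.0331  0.0024  0.0016 -0.0013]
150 669 [ -95.5532 -177.4757   35.3768 -167.8085  102.1838 -126.7482]
200 530 [ -39.816  -187.8378   41.9121 -179.7606  101.6861 -140.6541]
250 232 [ -26.2305 -183.9501   20.4295 -160.842    98.7424 -149.804 ]
450 2 [ 63.4345 -63.9004  65.1345 -62.926   66.8344 -61.9515]
500 26 [ 46.4688 -67.7736  64.497  -62.9092  69.9414 -60.2744]
```

View pics/g.png

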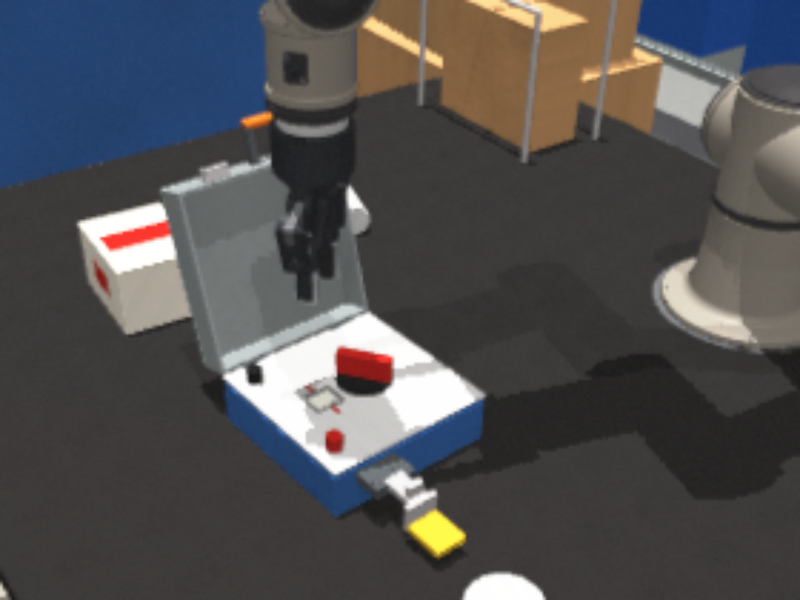

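It was only settling: the tool is free, and the arm sits well above the lid. I'll descend on the knob with the TCP at 73 mm, clear of the disc, and grip.

drive_tool(steps=[0.03,-0.023,-0.017,0.002,0,0,0.063,-0.046,-0.033,0.002,0,0,0.09,-0.046,-0.033,0.002,0,0,0.11,-0.046,-0.033,0.002,0,0,0.12,-0.046,-0.033,0.002,0,0,0.12,-0.046,-0.033,0.002,0,0], jaw=0.5)

```text
time_s: 12.5
tcp_pos: [0.5525, -0.0749, 0.0716]
orientation: [0.635, 0.311, 0.635, -0.311]
force: [-0.1, -0.1, 0.3]
finger_gap: 0.0426
```

drive_tool(steps=[0,0,0,0,0,0,0,0,0,0,0,0,0,0,0,0,0,0,0,0,0,0,0,0,0,0,0,0,0,0], jaw=0, grip_force=50)

```text
time_s: 13.0
tcp_pos: [0.5534, -0.0746, 0.0727]
orientation: [0.636, 0.312, 0.634, -0.311]
force: [1.5, 2.5, 6.5]
finger_gap: 0.0126
```

```bash
python3 -c "
from h import *
p,R=tool();s=sense();print(RC.inv().apply(p-O)*1000,s['force'],s['wrist_torque'],s['joint_positions'],s['finger_gap'])
y=RC.inv().apply(R.as_matrix()[:,1]);print('tool y ang',np.degrees(np.arctan2(y[1],y[0])))"
```

```text
[-14.8224   1.4896  72.7427] [1.4939 2.5419 6.5157] [ 0.3107 -0.1671  0.0199] [-0.2716  0.5712  1.6341  0.0007  0.932  -0.9315] 0.0125818349338894
tool y ang 33.8292368383069
```

drive_tool(steps=[0,0,0,0.085,0,0,0,0,0,0.17,0,0,0,0,0,0.255,0,0,0,0,0,0.34,0,0,0,0,0,0.425,0,0,0,0,0,0.51,0,0,0,0,0,0.595,0,0,0,0,0,0.68,0,0])

```text
time_s: 13.8
tcp_pos: [0.5518, -0.0748, 0.0727]
orientation: [0.387, 0.592, 0.386, -0.592]
force: [-4.4, 1.4, 10.9]
finger_gap: 0.0131
```

drive_tool(steps=[0,0,0,0.085,0,0,0,0,0,0.17,0,0,0,0,0,0.255,0,0,0,0,0,0.34,0,0,0,0,0,0.425,0,0,0,0,0,0.51,0,0,0,0,0,0.595,0,0,0,0,0,0.68,0,0])

```text
time_s: 14.6
tcp_pos: [0.5509, -0.0735, 0.0727]
orientation: [-0.031, -0.706, -0.032, 0.707]
force: [-7.0, 7.1, 13.8]
finger_gap: 0.0125
```

```bash
python3 -c "
from h import *
p,R=tool();s=sense();print(RC.inv().apply(p-O)*1000,s['force'],s['wrist_torque'],s['joint_positions'],s['finger_gap'])
y=RC.inv().apply(R.as_matrix()[:,1]);print('tool y ang',np.degrees(np.arctan2(y[1],y[0])))"
```

```text
[-17.2365   2.8303  72.66  ] [-6.997   7.0853 13.7794] [1.1808 1.1674 0.1908] [-0.2711  0.5702  1.6366  0.0014  0.9366  1.21  ] 0.012458065308874772
tool y ang -88.85826388799207
```

drive_tool(steps=[0,0,0,0.08,0,0,0,0,0,0.15,0,0,0,0,0,0.171,0,0,0,0,0,0.171,0,0,0,0,0,0.171,0,0])

```text
time_s: 15.1
tcp_pos: [0.5509, -0.073, 0.0727]
orientation: [0.062, -0.704, 0.061, 0.705]
force: [-6.6, 7.4, 14.0]
finger_gap: 0.0133
```

drive_tool(steps=[0,0,0,0,0,0,0,0,0,0,0,0,0,0,0,0,0,0,0,0,0,0,0,0,-0.03,0,0,0,0,0,-0.07,0,0,0,0,0,-0.11,0,0,0,0,0,-0.11,0,0,0,0,0], jaw=0.5)

```text
time_s: 15.9
tcp_pos: [0.5547, -0.0756, 0.1866]
orientation: [-0.061, 0.708, -0.062, -0.701]
force: [1.0, 0.1, 0.6]
finger_gap: 0.0429
```

```bash
sed -i '/^print(rel/d' f.py; python3 f.py i
```

```text
[-14.9105   0.9279 183.7298] [-0.2723  0.4404  1.5092  0.      1.1858  1.4735] [-0.401  -0.1057 -1.6952]
knob ((-13.843077659606934, 1.7042064666748047), (13.510406494140625, 64.24722290039062), 75.46685791015625) bar angle -14.533141
```

View pics/i.png

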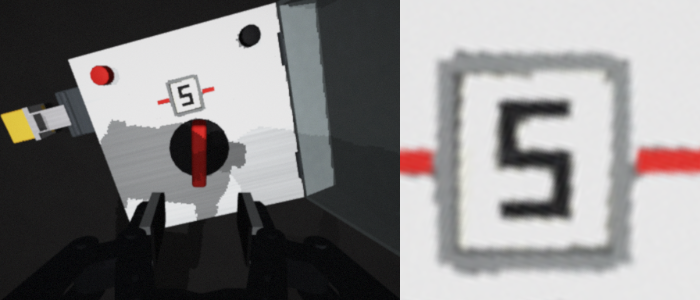

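The picture shows the 5 centred: numeral columns about 500-570, window interior about 457-610, so under 1 mm off. The bar is at -14.5° as planned. I'll check the lid, latch and bystanders once more, then hand in.

drive_tool(steps=[-0.03,0,0,0,0,0,-0.05,0,0,0,0,0,-0.05,0,0,0,0,0,-0.05,0,0,0,0,0])

```text
time_s: 16.35
tcp_pos: [0.5513, -0.0746, 0.2296]
orientation: [0.062, -0.704, 0.062, 0.705]
force: [0.2, -0.5, -0.7]
finger_gap: 0.0429
```

```bash
python3 -c "
from h import *
s=vision.capture('scene')
for q in('lid_handle','latch_tab'):
  r=spotter.pinpoint(s,q)
  if r: print(q,r[0]['confidence'],RC.inv().apply(at(s,r[0]['pixel'])-O)*1000)
for q in('stator','starter','spray','carton'):
  r=spotter.pinpoint(s,q); print(q,r[0]['pixel'] if r else None)
print(sense()['force'],sense()['qvel'],sense()['time_s']);job.finish_job()"
```

```text
lid_handle 0.68 [ -39.6872 -179.7233  294.2623]
latch_tab 0.86 [ 52.8459 201.8219  25.0442]
stator [346.5, 396.2]
starter None
spray [324.7, 288.5]
carton [163.0, 171.0]
[-0.3076 -0.9241 -0.6868] [-0.0003 -0.0041 -0.0077  0.0005  0.0015  0.0004] 16.7
the job is handed in; nothing more can be done
```

I flipped the latch open, lifted the lid over by its handle until it stood open by itself, and turned the knob about 138° clockwise to bring 5 into the window. The job was handed in at 16.7 s, and no verdict was reported.

The last checks:
- **Numeral:** the 5 was centred in the window to within about 1 mm, and the knob bar stood at -14.5°, as planned.
- **Lid:** the handle was measured at 294 mm height and y = -180 mm of the case, which puts the lid at about 1.8 rad.
- **Latch:** the tab was lying at about 25 mm height, so the latch is fully open.
- **Contact:** the gripper was about 130 mm above the knob with a wrist force of about 1 N, so it was touching nothing.
- **Bystanders:** the stator, spray can and carton were within 3 pixels of where they started. The network missed the starter motor in the final picture, so its position was not re-measured, but the tool stayed well over 100 mm away from it.

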